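# Carton under the till, back into its row

### The arm

A 7-joint arm with a two-finger parallel gripper is mounted at the origin on a cart in front of the work surface, level with it; the furniture and walls round the work are solid. World frame = base frame: x ahead of the robot, y to its left, z up, the work surface at z = 0. Lengths are in m, angles in rad, forces in N, time in s.
With the tool pointing down it reaches from about 0.35 to 0.9 m from the base axis. Payload 7.2 kg.
Tool frame: the origin (TCP) lies midway between the tips of the shut fingers; the grasp point (between the pads) lies 19 mm behind it; z points along the fingers, y is the line along which they close (so a half turn about z gives the same grasp; the last joint's range is limited). The gripper opens to 85 mm and grips with 20 to 120 N. Pads are 22 mm wide; open, the fingers measure 114 mm over their backs; the gripper's body (76 mm by 85 mm) begins 54 mm behind the grasp point. The pads swing forward as they close: fully open they stand 13 mm farther back than shut.
Start: joints at [1.182, 0.411, -0.013, 1.596, 0.006, 1.134, -0.082], TCP at [0.197, -0.593, 0.231] pointing down, gripper open.
Joint ranges: [-2.95, 2.95], [-0.29, 1.99], [-1.47, 1.44], [0.14, 2.54], [-1.03, 4.17], [0.13, 1.85], [-2.86, 2.86]. Speed limits (rad/s): [2.39, 2.39, 3.01, 3.01, 3.14, 3.14, 3.14].

### API

Orientations are given as a 3x3 rotation matrix whose columns are the frame's x, y, z axes.
In Python, from workcell import arm, ticket, read_camera gives the robot as it stands (arm), with the cameras as plain functions and the job (ticket).
- The arm moves only by the shell command python3 nudge.py [OPENING] [FORCE], which reads ROWS from standard input. ROWS is a JSON list of rows, 1 to 10 of them, each of 4 numbers: dx, dy, dz in m, then a turn about the tool's z in rad; each row is the pose to reach, as a shift and turn from the pose commanded when the command began, along the tool's axes at that moment; what a row does not reach only later rows make up. A row lasts 1/12 s, in which the tool goes at most 0.0417 m and 0.125 rad, less where a joint would pass 70% of its speed; a pose out of reach is approached as far as the arm can. OPENING is the finger opening in m, set as the command begins (- or left out keeps the last). The fingers move at their own pace and stop on an object; FORCE is the grip in N (left out, the last holds). Time passes only in rows, so rows that do not move let the fingers close. It prints the time, the measured TCP pose, the force, the opening and the grip force at its end. Input that does not fit is refused with a message, and nothing moves.
- arm.get_state(): the state, without advancing time (a new reading comes with each control period).
- read_camera(name): name is "scene" or "top"; returns a dict with "img" (400x640x3 uint8, red, green, blue), "K" (3x3 intrinsics, pixels), "k1" (the pictures are not rectified: a ray, as slopes to the right and down, at radius r is drawn at 1 + k1 r^2 times it, then the intrinsics apply), "R" (3x3) and "t" (3): a world point X has camera coordinates R X + t. Camera axes: x right, y down, z forward; pixel columns grow to the right and rows downward; lengths in m; the calibration is good to about 2 mm. A picture is of the moment at which its call begins. There is no depth.
- ticket.sign_off(): hands the job in; it is judged then, once.
The state is a dict: "time": time; "joint_positions": joint angles; "qd": joint speeds; "joint_torque": joint torques, N m; "tcp_pos": TCP position; "tool_rot": TCP orientation; "ft_force": force on the tool from outside, world axes, zero at the start; "moment": the same for the moment, N m; "finger_gap": finger opening in m; "gripper_force": force on a finger pad.
Only numpy, scipy, OpenCV 4.12 (cv2) and the standard library are available. Lean on these libraries where they do the work, as an engineer would, in place of code of your own. Each camera call takes 0.05 s, during which the arm holds its last target. There are 200 camera calls.

### The job

An orange carton has dropped under the sliding till of the narrow wooden box on the counter. Slide the till back, find the carton on the box floor and lift it out, then stand it on its long edge in the rack, square with the row, between the two orange cartons: that gap is too narrow, so ease the neighbours apart first, without tipping any of them over.

Things in the scene. Friction and masses are not known exactly. Their poses are not given: they have to be found in the camera images.
- notions_box: fixed narrow open wooden box, brass corners, outside 94 (its x) x 294 (its y) x 80 mm high, inside 80 x 280; floor 7 mm above the origin (centre of the underside), z up. A 124 mm till slides in its upper part, 50 mm above the floor. In each inner corner a block (18 in x, 34 in y, 46 high) stops a carton pushed to the end and leaves a 44 mm wide finger pocket behind it
- till (a joint): slide of the till along the box, m: 0 = at the box's +y end, 0.154 = at its -y end; takes about 1.5 N and stays where it is left. The stray carton is under it at the start. At 0.154 the 156 mm of box floor at the +y end are open from above
- till_bar (a point): top centre of the dark bar across the middle of the till, 82 mm above the counter: 12 mm thick along the box, 56 mm long across it, top 16 mm free to push or pinch. Beside it the light wooden till is an open tray, its floor 61 mm above the counter, about 30 mm of it clear on each side of the bar (an eraser and a spool are fixed beyond)
- stray_orange: stray orange and white carton on its long edge: 66 mm long (its x), 30 thick (its y), 45 high, 0.09 to 0.16 kg; origin at the centre of its underside, z up. It starts on the box floor under the till, its length across the box, short of the corner blocks; there only its broad faces have room for fingers. Keep this edge down
- rack: fixed wooden rack, base 94 (its x) x 170 mm (its y), origin under its centre. Row along y on a floor at z 12 mm, 154 mm between 62 mm high end panels; low rails (tops 17.5 mm, inner faces 40 mm off centre). From +y: green, orange, gap of 13 to 20 mm, orange, green, spare room of 18 mm or more. Fingers have room only at the cartons' short ends
- green_left: green and white printed carton standing on its long edge, 62 mm long (its own x), 24 mm thick (its own y), 42 mm high, 0.12 kg; origin at the centre of its underside. It stands loose in the rack, at the +y end
- orange_left: orange and white printed carton standing on its long edge, 66 mm long (its own x), 30 mm thick (its own y), 45 mm high, 0.12 kg; origin at the centre of its underside. It stands loose in the rack, next to the gap on its +y side
- orange_right: orange and white printed carton standing on its long edge, 66 mm long (its own x), 30 mm thick (its own y), 45 mm high, 0.12 kg; origin at the centre of its underside. It stands loose in the rack, next to the gap on its -y side
- green_right: green and white printed carton standing on its long edge, 62 mm long (its own x), 24 mm thick (its own y), 42 mm high, 0.12 kg; origin at the centre of its underside. It stands loose in the rack, the last on the -y side

How it is judged:
On the way, in this order (a step that is already met when the one before it is completed fails the run):
1. the till is slid off the hidden carton (value of joint till above 0.06 m), for 0.1 s.
2. the stray carton is lifted clear of the box (z of stray_orange in the frame of notions_box above 0.085 m), for 0.1 s.
At the end, for the whole second after the job is handed in: The stray orange carton stands at rest on its long edge (0.12 rad) on the rack floor, square with it (0.2 rad), between and next to both orange cartons (centres 24 to 55 mm apart); the four others stand upright in their order; all within 14 mm of the rack centre line. The till may stay open (y of stray_orange in the frame of orange_left between -0.055 and -0.024 m and y of stray_orange in the frame of orange_right between 0.024 and 0.055 m and angle between the x axis of stray_orange and the x axis of rack, either way round below 0.2 rad and linear speed of stray_orange below 0.01 m/s and z of stray_orange in the frame of rack between 0.008 and 0.017 m and x of stray_orange in the frame of rack between -0.014 and 0.014 m and angle between each of stray_orange, green_left, orange_left, orange_right, green_right's own z axis and vertical below 0.12 rad and z of green_left in the frame of rack between 0.008 and 0.017 m and x of green_left in the frame of rack between -0.014 and 0.014 m and z of orange_left in the frame of rack between 0.008 and 0.017 m and x of orange_left in the frame of rack between -0.014 and 0.014 m and z of orange_right in the frame of rack between 0.008 and 0.017 m and x of orange_right in the frame of rack between -0.014 and 0.014 m and z of green_right in the frame of rack between 0.008 and 0.017 m and x of green_right in the frame of rack between -0.014 and 0.014 m and y of green_left in the frame of orange_left between 0.02 and 0.06 m and y of green_right in the frame of orange_right between -0.06 and -0.02 m); the robot touches nothing.
It fails at once if a carton of the row is tipped over (more than 0.5 rad) (angle between any of green_left, orange_left, orange_right, green_right's own z axis and vertical above 0.5 rad).
It fails at once if the stray carton is tipped over (more than 0.9 rad) (angle between stray_orange's own z axis and vertical above 0.9 rad).
It also fails if it takes over 72 s, if anything falls off the work surface, if the arm or the gripper's body presses on something with over 40 N, if the wrist force passes 120 N, or if a joint passes its speed limit or range.

## Working session

There is one attempt and no reset: what is moved stays moved. The work goes in short steps, Python scripts to look and compute and a shell command to move; the robot and the scene stay as the last step left them, time stands still between calls to the robot, and variables do not carry over. Pictures are saved under pics/ and viewed, at most 10 in all, crops included, and the job is handed in when it is done.

```bash
ls; mkdir -p pics; cat > h.py <<'E'
import numpy as np,cv2
from workcell import arm, ticket, read_camera
def cam(n,f=None):
    c=read_camera(n)
    if f: cv2.imwrite('pics/'+f,c['img'][:,:,::-1])
    return c
def ray(c,uv):
    uv=np.atleast_2d(np.array(uv,float))
    K=np.array(c['K']);k1=c['k1']
    d=(uv-[K[0,2],K[1,2]])/[K[0,0],K[1,1]]
    s=d.copy()
    for _ in range(30): s=d/(1+k1*(s**2).sum(1,keepdims=True))
    R=np.array(c['R']);t=np.array(c['t'])
    v=np.c_[s,np.ones(len(s))]@R
    return -R.T@t,v/np.linalg.norm(v,axis=1,keepdims=True)
def plane(c,uv,z):
    o,v=ray(c,uv); return o+v*((z-o[2])/v[:,2:])
def tri(c1,p1,c2,p2):
    o1,a=ray(c1,p1);o2,b=ray(c2,p2);out=[]
    for x,y in zip(a,b):
        P=[np.eye(3)-np.outer(q,q) for q in(x,y)]
        X=np.linalg.solve(P[0]+P[1],P[0]@o1+P[1]@o2)
        out.append(np.r_[X,np.linalg.norm(P[0]@(X-o1))*1000])
    return np.array(out)
E
python3 - <<'E'
from h import *
for n in('scene','top'):
    c=cam(n,n+'0.png'); o,_=ray(c,[320,200]); print(n,o.round(3),np.round(c['R'],2).tolist(),c['K'][0][0],c['k1'])
s=arm.get_state();print(s['time'],s['tcp_pos'],np.round(s['tool_rot'],3))
E
```

```text
nudge.py
pics
workcell.py
scene [0.092 0.28  0.695] [[-0.54, -0.84, -0.01], [-0.61, 0.4, -0.68], [0.58, -0.36, -0.73]] 386.8972425892122 0.00019085466933520964
top [ 0.388 -0.043  1.043] [[-0.02, -1.0, -0.01], [-0.98, 0.02, -0.18], [0.18, 0.0, -0.98]] 405.7622552994163 -0.05495864819408183
0.1 [ 0.19691422 -0.59269965  0.2305357 ] [[ 0.949  0.315 -0.001]
 [ 0.315 -0.949  0.001]
 [-0.    -0.001 -1.   ]]
```

View pics/scene0.png

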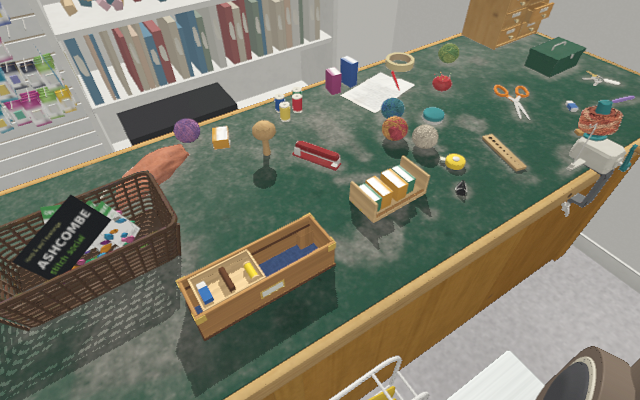

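View pics/top0.png

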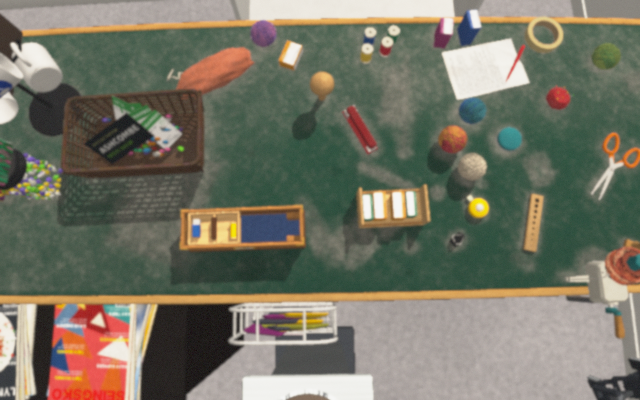

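The scene shows the box at (260,275) with the till at its +y (left) end and its bar at (226,278), and the rack at (390,190). From the top, the box is at (242,228) with the bar at (213,229), and the rack is at (393,206). I'll enlarge both.

```bash
python3 - <<'E'
import cv2,numpy as np
t=cv2.imread('pics/top0.png');s=cv2.imread('pics/scene0.png')
a=cv2.resize(t[198:258,172:312],None,fx=5.6,fy=5,interpolation=2)[:, :784]
b=cv2.resize(t[180:240,350:435],(425,300),interpolation=2); d=cv2.resize(s[150:225,342:436],(375,300),interpolation=2)
a=cv2.resize(t[198:258,172:312],(700,300),interpolation=2); a=np.hstack([a,np.zeros((300,100,3),np.uint8)])
cv2.imwrite('pics/z0.png',np.vstack([a,np.hstack([b,d])]))
E
```

```text
(no output)
```

View pics/z0.png

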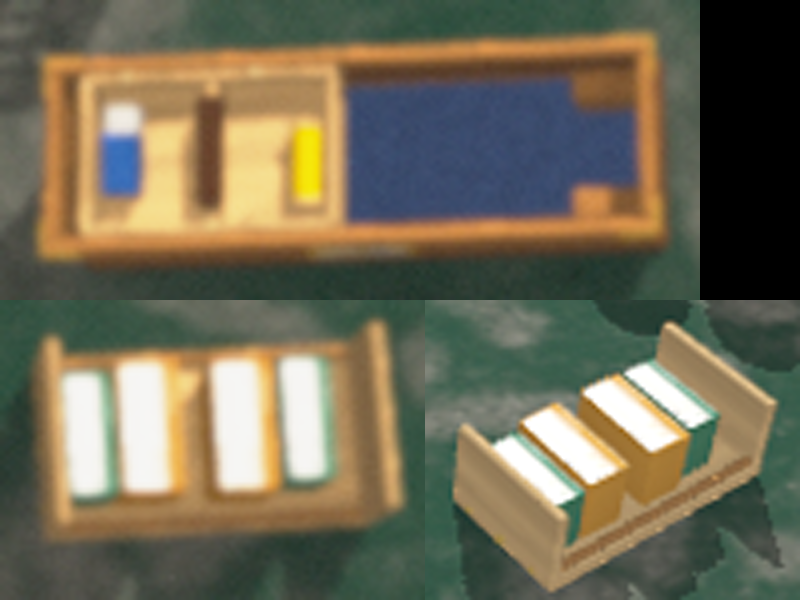

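The 5x crop shows the till bar centred at about (209,152), which is top px (213.8,228.4). In the row, the gap lies between the orange cartons at crop x 185–212. Next I'll measure coordinates.

```bash
python3 - <<'E'
from h import *
c=cam('top');d=cam('scene')
T=lambda u,v:(172+u/5-.5+.1,198+v/5-.4)
Rk=lambda u,v:(350+u/5-.4,180+(v-300)/5-.4)
bx=plane(c,[T(45,58),T(655,38),T(665,245),T(42,255)],.08);print('box',bx.round(4),bx.mean(0).round(4))
print('bar',plane(c,[T(209,152),T(212,95),T(208,208)],.082).round(4))
pn=plane(c,[Rk(48,338),Rk(376,322),Rk(395,508),Rk(62,522)],.062);print('rack',pn.round(4),pn.mean(0).round(4))
# carton tops: bright/sat mask
for n,cc,roi in(('top',c,(352,183,425,232)),('scene',d,(345,160,432,222))):
    im=cc['img'];x0,y0,x1,y1=roi
    hsv=cv2.cvtColor(im,cv2.COLOR_RGB2HSV)[y0:y1,x0:x1]
    m=((hsv[...,1]<50)&(hsv[...,2]>190)).astype(np.uint8)
    k,l,st,ce=cv2.connectedComponentsWithStats(m)
    for i in range(1,k):
        if st[i,4]>25:
            r=cv2.minAreaRect(np.argwhere(l==i)[:,::-1].astype(np.float32)); p=ce[i]+[x0,y0]
            print(n,st[i,4],p.round(1),np.round(r[1],1),plane(cc,p,.057).round(4), plane(cc,cv2.boxPoints(r)+[x0,y0],.057).round(3)[:,:2].tolist())
s=d['img'][:,:,::-1]
a=cv2.resize(s[205:340,170:345],(778,600),interpolation=2);cv2.imwrite('pics/z1.png',a)
E
```

```text
box [[ 0.5563  0.2982  0.08  ]
 [ 0.5607  0.0014  0.08  ]
 [ 0.461  -0.0024  0.08  ]
 [ 0.4608  0.2955  0.08  ]] [0.5097 0.1482 0.08  ]
bar [[0.5088 0.2157 0.082 ]
 [0.5364 0.2151 0.082 ]
 [0.4819 0.2155 0.082 ]]
rack [[ 0.6066 -0.1384  0.062 ]
 [ 0.6118 -0.3019  0.062 ]
 [ 0.5185 -0.3052  0.062 ]
 [ 0.5148 -0.142   0.062 ]] [ 0.5629 -0.2219  0.062 ]
top 208 [397.  204.2] [25.  8.] [[ 0.5629 -0.231   0.057 ]] [[0.594, -0.223], [0.594, -0.242], [0.531, -0.239], [0.531, -0.219]]
top 197 [410.4 202.8] [24.2  8.2] [[ 0.5659 -0.2643  0.057 ]] [[0.596, -0.254], [0.596, -0.275], [0.536, -0.275], [0.535, -0.254]]
top 198 [366.8 206.2] [24.3  8.7] [[ 0.5594 -0.156   0.057 ]] [[0.59, -0.145], [0.591, -0.166], [0.53, -0.168], [0.529, -0.147]]
top 210 [378.1 204.9] [24.  8.] [[ 0.5623 -0.1841  0.057 ]] [[0.592, -0.175], [0.592, -0.195], [0.532, -0.192], [0.532, -0.173]]
scene 134 [402.6 173.1] [23.2  7. ] [[ 0.5661 -0.2635  0.057 ]] [[0.594, -0.254], [0.603, -0.276], [0.539, -0.276], [0.531, -0.255]]
scene 161 [392.9 178.3] [24.5  6.9] [[ 0.5646 -0.232   0.057 ]] [[0.595, -0.221], [0.604, -0.243], [0.536, -0.243], [0.529, -0.222]]
scene 165 [377.9 186.2] [24.4  7.2] [[ 0.5635 -0.1852  0.057 ]] [[0.593, -0.174], [0.601, -0.195], [0.535, -0.196], [0.528, -0.176]]
scene 141 [368.8 191.8] [22.6  7.1] [[ 0.5605 -0.156   0.057 ]] [[0.587, -0.147], [0.595, -0.167], [0.533, -0.165], [0.527, -0.146]]
```

View pics/z1.png

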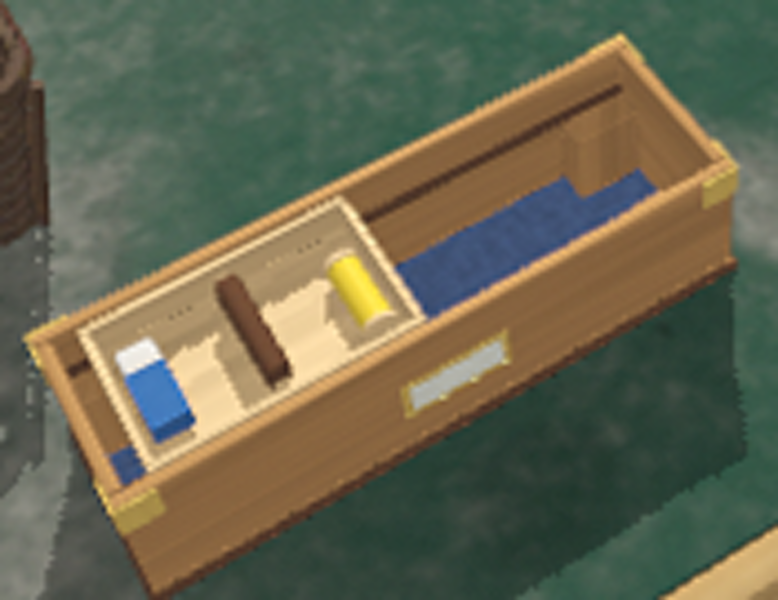

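The till bar is at (252,325) in this crop, which is scene px (226.9,278). The white labels agree between the two views to about 1.5 mm at z 57 mm. They may be off-centre on the carton tops, so I'll look at the rack more closely.

```bash
python3 - <<'E'
from h import *
c=cv2.imread('pics/top0.png');s=cv2.imread('pics/scene0.png')
a=cv2.resize(c[186:230,355:430],(600,352),interpolation=2)
b=cv2.resize(s[162:218,350:425],(600,448),interpolation=2)[:248+0]
b=cv2.resize(s[165:211,350:420],(420,276)[:2],interpolation=2)
b=np.hstack([cv2.resize(s[165:196,350:425],(600,248),interpolation=2)])
cv2.imwrite('pics/z2.png',np.vstack([a,b]))
E
```

```text
(no output)
```

View pics/z2.png

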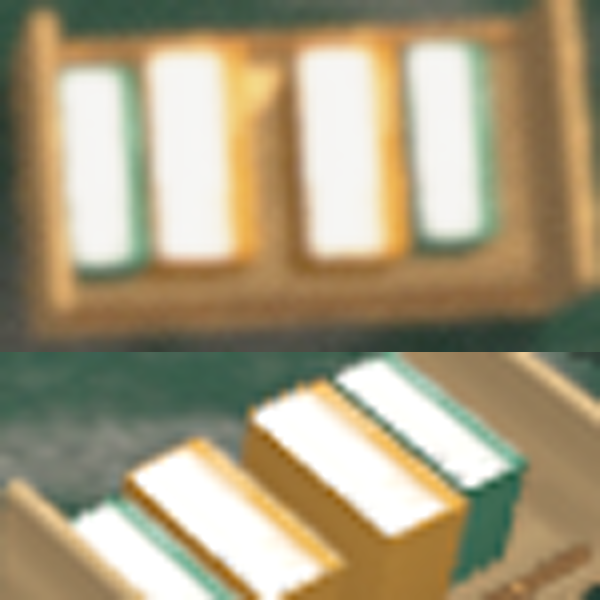

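Each carton top is white with a coloured strip on its -y side. The true centres are therefore about 3 mm further toward -y: ol -0.188, or -0.235, gap about 16 mm. I'll part the row first, starting by gripping orange_right at its short ends.

```bash
cat > go.py <<'E'
import sys
from h import *
x,y,z,a=map(float,sys.argv[1:5]); s=arm.get_state();R=np.array(s['tool_rot'])
d=R.T@(np.array([x,y,z])-s['tcp_pos']); a0=np.arctan2(R[1,0],R[0,0])
w=-(a-a0); w=(w+np.pi)%(2*np.pi)-np.pi
print('shift',d.round(4),'turn',round(w,3),'ang now',round(a0,3),'q',np.round(s['joint_positions'],2),'tilt',R[:,2].round(3))
E
python3 - <<'E'
from h import *
s=arm.get_state();print(s['time'])
c=cam('top');d=cam('scene')
o=lambda u,v:(355+u/8-.44,186+v/8-.44); q=lambda u,v:(350+u/8-.44,165+(v-352)/8-.44)
P=[(302,255),(405,250),(385,45),(298,50)]; Q=[(395,538),(465,508),(322,382),(252,418)]
r=tri(c,[o(*p) for p in P],d,[q(*p) for p in Q]);print('or top corners',r.round(4).tolist(),r.mean(0).round(4))
r=tri(c,[(213.4,228)],d,[(226.9,278.1)]);print('bar',r.round(4))
E
python3 go.py .563 -.235 .12 1.611
```

```text
0.2
or top corners [[0.5287, -0.2171, 0.0632, 0.904], [0.5316, -0.2496, 0.0553, 0.2282], [0.5948, -0.2467, 0.0593, 0.5092], [0.5941, -0.2194, 0.0586, 0.115]] [ 0.5623 -0.2332  0.0591  0.4391]
bar [[0.5091 0.2162 0.081  0.2418]]
shift [ 0.4602 -0.2242  0.1111] turn -1.29 ang now 0.321 q [ 1.18  0.41 -0.01  1.6   0.01  1.13 -0.08] tilt [-0.     0.001 -1.   ]
```

```bash
echo '[[0.46,-0.224,0.1,-1.29],[0.46,-0.224,0.1,-1.29],[0.46,-0.224,0.1,-1.29],[0.46,-0.224,0.1,-1.29],[0.46,-0.224,0.1,-1.29],[0.46,-0.224,0.1,-1.29],[0.46,-0.224,0.1,-1.29],[0.46,-0.224,0.1,-1.29],[0.46,-0.224,0.1,-1.29],[0.46,-0.224,0.1,-1.29]]' | python3 nudge.py 0.085 20; python3 go.py .563 -.234 .1 1.611
```

```text
time: 1.13
tcp_pos: [0.4906, -0.3059, 0.1512]
tool_rot: [[-0.006, 1.0, 0.0], [1.0, 0.006, -0.0], [-0.0, 0.0, -1.0]]
ft_force: [-0.3, -0.5, -0.2]
finger_gap: 0.085
gripper_force: 0.0
shift [0.0715 0.0728 0.0512] turn -0.034 ang now 1.577 q [ 0.77  0.44 -0.39  1.78  0.2   0.96  0.3 ] tilt [ 0. -0. -1.]
```

```bash
echo '[[0.0715,0.073,0.051,-0.034],[0.0715,0.073,0.051,-0.034],[0.0715,0.073,0.051,-0.034],[0.0715,0.073,0.051,-0.034],[0.0715,0.073,0.051,-0.034]]' | python3 nudge.py; python3 go.py .563 -.234 .027 1.611
```

```text
time: 1.55
tcp_pos: [0.5631, -0.2333, 0.0991]
tool_rot: [[-0.038, 0.999, -0.002], [0.999, 0.038, 0.002], [0.002, -0.002, -1.0]]
ft_force: [0.2, -0.6, 0.4]
finger_gap: 0.0849
gripper_force: 0.0
shift [-0.0008 -0.      0.0721] turn -0.002 ang now 1.609 q [ 0.6   0.56 -0.39  1.74  0.26  0.9   0.13] tilt [-0.002  0.002 -1.   ]
```

```bash
echo '[[0,0,0.04,0],[0,0,0.06,0],[0,0,0.08,0],[0,0,0.08,0],[0,0,0.08,0]]' | python3 nudge.py && echo '[[0,0,0,0],[0,0,0,0],[0,0,0,0],[0,0,0,0],[0,0,0,0],[0,0,0,0]]' | python3 nudge.py 0.055 20
```

```text
time: 1.97
tcp_pos: [0.5614, -0.237, 0.0202]
tool_rot: [[-0.032, 0.999, -0.002], [0.999, 0.032, -0.0], [-0.0, -0.002, -1.0]]
ft_force: [1.0, -0.7, -0.1]
finger_gap: 0.085
gripper_force: 0.0
time: 2.47
tcp_pos: [0.5636, -0.2368, 0.0224]
tool_rot: [[-0.033, 0.999, 0.003], [0.999, 0.033, -0.002], [-0.002, 0.003, -1.0]]
ft_force: [-0.9, -0.9, 7.2]
finger_gap: 0.0657
gripper_force: 23.5
```

```bash
echo '[[-0.003,0,0,0],[-0.006,0,0,0],[-0.009,0,0,0],[-0.012,0,0,0],[-0.015,0,0,0],[-0.018,0,0,0],[-0.018,0,0,0]]' | python3 nudge.py && echo '[[0,0,0,0],[0,0,0,0],[0,0,0,0],[0,0,0,0]]' | python3 nudge.py 0.085 && echo '[[0,0,-0.04,0],[0,0,-0.07,0],[0,0,-0.07,0]]' | python3 nudge.py && python3 - <<'E'
from h import *
cam('top','t1.png')
E
python3 go.py .5625 -.188 .1 1.611
```

```text
time: 3.05
tcp_pos: [0.5648, -0.2532, 0.0224]
tool_rot: [[-0.035, 0.999, 0.003], [0.999, 0.035, 0.0], [-0.0, 0.003, -1.0]]
ft_force: [-0.4, 2.0, 8.4]
finger_gap: 0.0656
gripper_force: 23.5
time: 3.38
tcp_pos: [0.5629, -0.254, 0.0204]
tool_rot: [[-0.034, 0.999, -0.0], [0.999, 0.034, -0.0], [-0.0, -0.0, -1.0]]
ft_force: [1.0, -0.2, -0.1]
finger_gap: 0.0852
gripper_force: 0.0
time: 3.63
tcp_pos: [0.5665, -0.2548, 0.0962]
tool_rot: [[-0.034, 0.999, 0.008], [0.999, 0.034, -0.003], [-0.003, 0.008, -1.0]]
ft_force: [0.8, -0.9, 0.2]
finger_gap: 0.0851
gripper_force: 0.0
shift [ 0.0667 -0.0005 -0.0064] turn -0.007 ang now 1.604 q [ 0.62  0.57 -0.39  1.73  0.27  0.89  0.15] tilt [ 0.006 -0.002 -1.   ]
```

```bash
echo '[[0.035,0,0,0],[0.067,-0.003,0,0],[0.067,-0.003,0.03,0],[0.067,-0.003,0.06,0],[0.067,-0.003,0.072,0],[0.067,-0.003,0.072,0],[0.067,-0.003,0.072,0]]' | python3 nudge.py && echo '[[0,0,0,0],[0,0,0,0],[0,0,0,0],[0,0,0,0],[0,0,0,0],[0,0,0,0]]' | python3 nudge.py 0.055 20 && echo '[[0.002,0,0,0],[0.004,0,0,0],[0.004,0,0,0]]' | python3 nudge.py && echo '[[0,0,0,0],[0,0,0,0],[0,0,0,0],[0,0,0,0]]' | python3 nudge.py 0.085 && echo '[[0,0,-0.04,0],[0,0,-0.08,0],[0,0,-0.12,0],[0,0,-0.12,0]]' | python3 nudge.py; python3 go.py .509 .216 .11 3.14
```

```text
time: 4.27
tcp_pos: [0.5573, -0.187, 0.0177]
tool_rot: [[-0.034, 0.999, -0.002], [0.999, 0.034, 0.001], [0.001, -0.002, -1.0]]
ft_force: [-0.2, -0.3, 0.6]
finger_gap: 0.0849
gripper_force: 0.0
time: 4.77
tcp_pos: [0.5591, -0.1875, 0.0199]
tool_rot: [[-0.034, 0.999, 0.003], [0.999, 0.034, -0.001], [-0.001, 0.003, -1.0]]
ft_force: [0.4, -0.5, 5.8]
finger_gap: 0.066
gripper_force: 24.0
time: 5.02
tcp_pos: [0.5588, -0.1843, 0.0199]
tool_rot: [[-0.033, 0.999, 0.003], [0.999, 0.033, -0.002], [-0.002, 0.003, -1.0]]
ft_force: [0.6, -2.3, 6.6]
finger_gap: 0.0654
gripper_force: 24.0
time: 5.35
tcp_pos: [0.5574, -0.1827, 0.0182]
tool_rot: [[-0.034, 0.999, -0.001], [0.999, 0.034, 0.0], [0.0, -0.001, -1.0]]
ft_force: [-1.1, 0.2, 0.3]
finger_gap: 0.0851
gripper_force: 0.0
time: 5.68
tcp_pos: [0.5618, -0.1834, 0.1461]
tool_rot: [[-0.034, 0.999, 0.011], [0.999, 0.034, -0.003], [-0.003, 0.01, -1.0]]
ft_force: [0.7, 0.1, 0.8]
finger_gap: 0.0855
gripper_force: 0.0
shift [ 0.4011 -0.0395  0.0343] turn -1.535 ang now 1.605 q [ 0.55  0.47 -0.43  1.76  0.23  0.95  0.07] tilt [ 0.011 -0.003 -1.   ]
```

```bash
R='0.4'; echo '[[0.4,-0.04,0,-1.535],[0.4,-0.04,0,-1.535],[0.4,-0.04,0,-1.535],[0.4,-0.04,0,-1.535],[0.4,-0.04,0,-1.535],[0.4,-0.04,0,-1.535],[0.4,-0.04,0,-1.535],[0.4,-0.04,0,-1.535],[0.4,-0.04,0,-1.535],[0.4,-0.04,0,-1.535]]' | python3 nudge.py 0.026; python3 go.py .509 .216 .11 3.15
```

```text
time: 6.52
tcp_pos: [0.5026, 0.2201, 0.1388]
tool_rot: [[-0.962, 0.274, 0.0], [0.274, 0.962, 0.002], [0.0, 0.002, -1.0]]
ft_force: [0.1, 0.1, 0.2]
finger_gap: 0.0258
gripper_force: 0.0
shift [-0.0073 -0.0023  0.0288] turn -0.286 ang now 2.864 q [ 0.1   0.51 -0.8   1.84  0.43  0.97  0.41] tilt [ 0.     0.002 -1.   ]
```

```bash
echo '[[-0.007,-0.002,0.025,-0.286],[-0.007,-0.002,0.025,-0.286],[-0.007,-0.002,0.025,-0.286],[-0.007,-0.002,0.025,-0.286],[-0.007,-0.002,0.025,-0.286]]' | python3 nudge.py ; python3 go.py .509 .216 .070 3.15
```

```text
time: 6.93
tcp_pos: [0.5101, 0.2116, 0.1131]
tool_rot: [[-1.0, 0.003, -0.001], [0.003, 1.0, 0.0], [0.001, 0.0, -1.0]]
ft_force: [0.2, -0.7, -0.6]
finger_gap: 0.0258
gripper_force: 0.0
shift [0.0011 0.0044 0.0431] turn -0.011 ang now 3.139 q [ 0.14  0.57 -0.84  1.86  0.51  0.95  0.64] tilt [-0.001  0.    -1.   ]
```

```bash
echo '[[0.001,0.0045,0,0],[0.001,0.0045,0.02,0],[0.001,0.0045,0.035,0],[0.001,0.0045,0.043,0],[0.001,0.0045,0.043,0],[0.001,0.0045,0.043,0]]' | python3 nudge.py && echo '[[0,0,0,0],[0,0,0,0],[0,0,0,0],[0,0,0,0]]' | python3 nudge.py 0.008 20
```

```text
time: 7.43
tcp_pos: [0.5092, 0.2164, 0.0706]
tool_rot: [[-1.0, 0.001, -0.0], [0.001, 1.0, 0.0], [0.0, 0.0, -1.0]]
ft_force: [-0.2, 0.0, -0.8]
finger_gap: 0.0265
gripper_force: 0.0
time: 7.77
tcp_pos: [0.5097, 0.2167, 0.0713]
tool_rot: [[-1.0, 0.0, 0.001], [0.0, 1.0, 0.001], [-0.001, 0.001, -1.0]]
ft_force: [-1.3, 0.2, 4.6]
finger_gap: 0.0111
gripper_force: 22.0
```

```bash
echo '[[0,-0.01,0,0],[0,-0.03,0,0],[0,-0.05,0,0],[0,-0.07,0,0],[-0.001,-0.09,0,0],[-0.001,-0.11,0,0],[-0.001,-0.13,0,0],[-0.001,-0.145,0,0],[-0.001,-0.15,0,0],[-0.001,-0.15,0,0]]' | python3 nudge.py && echo '[[0,0,0,0],[0,0,0,0],[0,0,0,0]]' | python3 nudge.py 0.026 && echo '[[0,0,-0.03,0],[0,-0.04,-0.07,0],[0,-0.08,-0.1,0],[0,-0.12,-0.1,0],[0,-0.16,-0.1,0],[0,-0.2,-0.1,0],[0,-0.2,-0.1,0]]' | python3 nudge.py 0.085 && python3 - <<'E'
from h import *
c=cam('top','t2.png');d=cam('scene','s2.png');t=c['img'][:,:,::-1];s=d['img'][:,:,::-1]
a=cv2.resize(t[198:258,172:272],(500,300),interpolation=2)
b=cv2.resize(s[230:340,170:280],(300,300),interpolation=2)
e=cv2.resize(t[183:233,350:435],(510,300),interpolation=2)
f=cv2.resize(s[160:220,345:425],(290,300)[:2],interpolation=2)
cv2.imwrite('pics/z3.png',np.vstack([np.hstack([a,b]),np.hstack([e,f])]))
E
```

```text
time: 8.6
tcp_pos: [0.5125, 0.073, 0.0716]
tool_rot: [[-1.0, -0.002, 0.007], [-0.002, 1.0, 0.013], [-0.007, 0.013, -1.0]]
ft_force: [6.8, 20.9, -8.3]
finger_gap: 0.0113
gripper_force: 20.9
time: 8.85
tcp_pos: [0.5102, 0.0663, 0.0705]
tool_rot: [[-1.0, 0.001, 0.0], [0.001, 1.0, 0.001], [-0.0, 0.001, -1.0]]
ft_force: [0.5, 4.5, 0.3]
finger_gap: 0.026
gripper_force: 2.0
time: 9.43
tcp_pos: [0.5086, -0.1425, 0.1702]
tool_rot: [[-1.0, 0.01, -0.002], [0.01, 1.0, -0.004], [0.002, -0.004, -1.0]]
ft_force: [-0.4, -0.6, 0.3]
finger_gap: 0.0851
gripper_force: 0.0
```

View pics/z3.png

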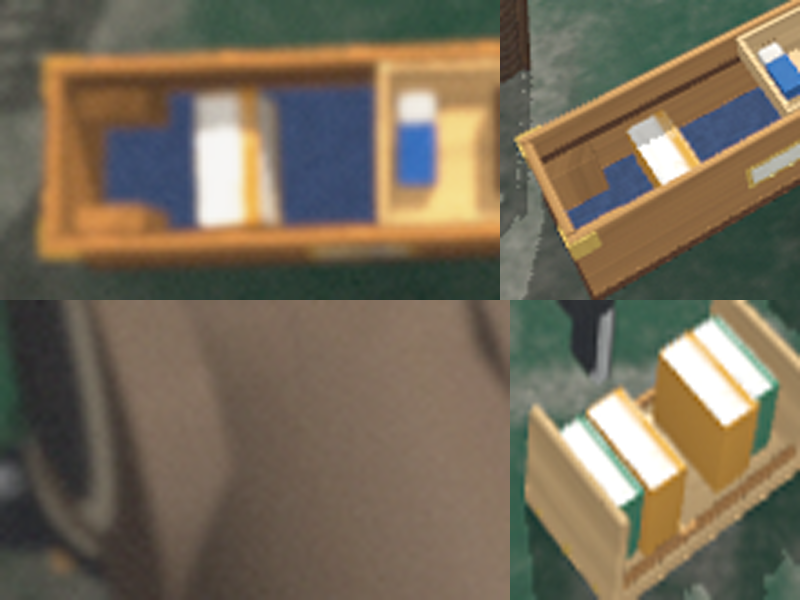

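The carton is exposed: its top spans (195–260, 92–226) in the top crop and (627–700, 115–188) in the scene crop. In the rack, the oranges are visibly apart and upright.

```bash
python3 - <<'E'
from h import *
c=cam('top');d=cam('scene')
o=lambda u,v:(172+u/5-.4,198+v/5-.4); q=lambda u,v:(170+(u-500)/2.727-.3,230+v/2.727-.3)
P=[(195,92),(260,92),(259,226),(197,228)];Q=[(627,127),(656,115),(701,172),(670,188)]
r=tri(c,[o(*p) for p in P],d,[q(*p) for p in Q]);print(r.round(4).tolist(),r.mean(0).round(4))
r=plane(c,[o(*p) for p in P],.052);print(r.round(4),r.mean(0).round(4))
r=plane(d,[q(*p) for p in Q],.052);print(r.round(4),r.mean(0).round(4))
# row gap, scene crop
g=lambda u,v:(345+(u-510)*80/290-.4,160+(v-300)/5-.4)
print('ol/or gap edges',plane(d,[g(685,475),g(722,422)],.057).round(4))
E
python3 go.py .51 .21 .13 3.142
```

```text
[[0.5417, 0.2299, 0.0562, 0.7087], [0.5454, 0.2041, 0.0438, 3.3881], [0.4767, 0.1989, 0.0582, 2.8386], [0.4738, 0.2246, 0.0669, 0.0082]] [0.5094 0.2144 0.0563 1.7359]
[[0.5427 0.2317 0.052 ]
 [0.5421 0.1992 0.052 ]
 [0.4756 0.198  0.052 ]
 [0.4751 0.2287 0.052 ]] [0.5089 0.2144 0.052 ]
[[0.5441 0.2291 0.052 ]
 [0.5421 0.2076 0.052 ]
 [0.4825 0.2003 0.052 ]
 [0.4829 0.2233 0.052 ]] [0.5129 0.2151 0.052 ]
ol/or gap edges [[ 0.5231 -0.1965  0.057 ]
 [ 0.5366 -0.2392  0.057 ]]
shift [2.000e-04 3.443e-01 4.020e-02] turn -0.003 ang now 3.139 q [ 0.85  0.45 -0.88  1.86  0.41  1.02  1.37] tilt [-0.001  0.    -1.   ]
```

```bash
echo '[[0,0.345,0.04,0],[0,0.345,0.04,0],[0,0.345,0.04,0],[0,0.345,0.04,0],[0,0.345,0.04,0],[0,0.345,0.04,0],[0,0.345,0.04,0],[0,0.345,0.04,0],[0,0.345,0.04,0],[0,0.345,0.04,0]]' | python3 nudge.py 0.064; python3 go.py .51 .2145 .02 3.155
```

```text
time: 10.47
tcp_pos: [0.5075, 0.2184, 0.1305]
tool_rot: [[-1.0, -0.009, -0.001], [-0.009, 1.0, 0.003], [0.001, 0.003, -1.0]]
ft_force: [-0.1, -0.9, 0.1]
finger_gap: 0.0638
gripper_force: 0.0
shift [-0.0025 -0.0042  0.1105] turn -0.004 ang now -3.132 q [ 0.15  0.55 -0.87  1.84  0.5   0.98  0.65] tilt [-0.001  0.003 -1.   ]
```

```bash
echo '[[-0.0025,-0.004,0.03,-0.01],[-0.0025,-0.004,0.06,-0.01],[-0.0025,-0.004,0.085,-0.01],[-0.0025,-0.004,0.1,-0.01],[-0.0025,-0.004,0.108,-0.01],[-0.0025,-0.004,0.108,-0.01]]' | python3 nudge.py && echo '[[0,0,0,0],[0,0,0,0],[0,0,0,0],[0,0,0,0],[0,0,0,0],[0,0,0,0]]' | python3 nudge.py 0.02 30; python3 go.py .51 .2145 .02 3.155
```

```text
time: 10.97
tcp_pos: [0.5117, 0.2069, 0.0212]
tool_rot: [[-1.0, -0.01, -0.002], [-0.01, 1.0, -0.001], [0.002, -0.001, -1.0]]
ft_force: [0.4, -0.2, -0.6]
finger_gap: 0.0639
gripper_force: 0.0
time: 11.47
tcp_pos: [0.5138, 0.2078, 0.024]
tool_rot: [[-1.0, -0.009, 0.003], [-0.009, 1.0, 0.001], [-0.003, 0.001, -1.0]]
ft_force: [-0.3, 0.2, 7.3]
finger_gap: 0.0293
gripper_force: 30.7
shift [0.0038 0.0067 0.004 ] turn -0.004 ang now -3.132 q [ 0.08  0.69 -0.75  1.91  0.65  0.8   0.55] tilt [ 0.003  0.001 -1.   ]
```

```bash
echo '[[0,0,-0.02,0],[0,0,-0.05,0],[0,0,-0.08,0],[0,0,-0.11,0],[0,0,-0.13,0],[0,0,-0.13,0],[0,0,-0.13,0],[0,0,-0.13,0]]' | python3 nudge.py ; python3 go.py .45 -.09 .15 3.14
```

```text
time: 12.13
tcp_pos: [0.5125, 0.2063, 0.1518]
tool_rot: [[-1.0, -0.009, -0.0], [-0.009, 1.0, -0.001], [0.0, -0.001, -1.0]]
ft_force: [-0.4, -0.4, -2.1]
finger_gap: 0.0296
gripper_force: 30.2
shift [ 0.065  -0.2957  0.0021] turn 0.01 ang now -3.133 q [ 0.19  0.53 -0.88  1.82  0.47  1.02  0.69] tilt [-0.    -0.001 -1.   ]
```

```bash
python3 - <<'E'
from h import *
d=cam('scene')['img'];cv2.imwrite('pics/s3.png',cv2.resize(d[180:330,130:330,::-1],(800,600),interpolation=2))
print(np.round(arm.get_state()['ft_force'],1))
E
```

```text
[-0.6 -0.1 -1.5]
```

```bash
echo '[[0.01,-0.035,0,0],[0.02,-0.07,0,0],[0.03,-0.11,0,0],[0.04,-0.15,0,0],[0.05,-0.19,0,0],[0.06,-0.23,0,0],[0.065,-0.265,0,0],[0.065,-0.296,0,0],[0.065,-0.296,0,0],[0.065,-0.296,0,0]]' | python3 nudge.py ; python3 go.py .45 -.09 .02 3.14
```

```text
time: 13.02
tcp_pos: [0.4495, -0.0914, 0.1512]
tool_rot: [[-1.0, -0.005, -0.002], [-0.005, 1.0, 0.001], [0.002, 0.001, -1.0]]
ft_force: [-0.2, 1.1, -1.8]
finger_gap: 0.0297
gripper_force: 30.4
shift [-0.0008  0.0013  0.1312] turn 0.006 ang now -3.137 q [ 0.86  0.37 -0.92  2.03  0.37  0.92  1.32] tilt [-0.002  0.001 -1.   ]
```

```bash
echo '[[0,0,0.03,0],[0,0,0.06,0],[0,0,0.09,0],[0,0,0.11,0],[0,0,0.122,0],[0,0,0.128,0],[0,0,0.131,0],[0,0,0.134,0],[0,0,0.134,0],[0,0,0.134,0]]' | python3 nudge.py
```

```text
time: 13.85
tcp_pos: [0.451, -0.0894, 0.0189]
tool_rot: [[-1.0, -0.009, 0.001], [-0.009, 1.0, -0.0], [-0.001, -0.0, -1.0]]
ft_force: [-0.5, 0.4, -0.8]
finger_gap: 0.0297
gripper_force: 30.4
```

```bash
echo '[[0,0,0.001,0],[0,0,0.002,0],[0,0,0.003,0],[0,0,0.003,0],[0,0,0.003,0]]' | python3 nudge.py
```

```text
time: 14.27
tcp_pos: [0.4509, -0.0897, 0.0169]
tool_rot: [[-1.0, -0.009, 0.001], [-0.009, 1.0, -0.002], [-0.001, -0.002, -1.0]]
ft_force: [-5.8, 1.1, 19.2]
finger_gap: 0.0294
gripper_force: 33.0
```

```bash
echo '[[0,0,-0.001,0],[0,0,-0.001,0],[0,0,-0.001,0],[0,0,-0.001,0],[0,0,-0.001,0]]' | python3 nudge.py 0.07 && echo '[[0,0,-0.03,0],[0,0,-0.07,0],[0,0,-0.1,0],[0,0,-0.14,0],[0,0,-0.14,0]]' | python3 nudge.py 0.085 && echo '[[0,0.0,0,1.55],[0,0.04,0,1.55],[0,0.08,0,1.55],[0,0.12,0,1.55],[0,0.12,0,1.55],[0,0.12,0,1.55],[0,0.12,0,1.55],[0,0.12,0,1.55],[0,0.12,0,1.55],[0,0.12,0,1.55]]' | python3 nudge.py && python3 - <<'E'
from h import *
c=cam('top','t4.png');d=cam('scene','s4.png');t=c['img'][:,:,::-1];s=d['img'][:,:,::-1]
a=cv2.resize(t[180:260,290:440],(562,300),interpolation=2)
b=cv2.resize(s[190:270,300:370],(238,300),interpolation=2)
cv2.imwrite('pics/z4.png',np.hstack([a,b]))
for n,cc,roi in(('top',c,(310,225,365,260)),('scene',d,(305,190,365,270))):
    im=cc['img'];x0,y0,x1,y1=roi
    hsv=cv2.cvtColor(im,cv2.COLOR_RGB2HSV)[y0:y1,x0:x1]
    m=((hsv[...,1]<50)&(hsv[...,2]>190)).astype(np.uint8)
    k,l,st,ce=cv2.connectedComponentsWithStats(m)
    for i in range(1,k):
        if st[i,4]>25:
            r=cv2.minAreaRect(np.argwhere(l==i)[:,::-1].astype(np.float32)); p=ce[i]+[x0,y0]
            print(n,st[i,4],p.round(1),plane(cc,p,.045).round(4), plane(cc,cv2.boxPoints(r)+[x0,y0],.045).round(3)[:,:2].tolist())
E
```

```text
time: 14.68
tcp_pos: [0.4505, -0.0896, 0.0163]
tool_rot: [[-1.0, -0.009, -0.0], [-0.009, 1.0, 0.0], [0.0, 0.0, -1.0]]
ft_force: [-0.9, 0.2, 0.5]
finger_gap: 0.0702
gripper_force: 0.0
time: 15.1
tcp_pos: [0.4539, -0.0891, 0.1622]
tool_rot: [[-1.0, -0.01, 0.008], [-0.01, 1.0, -0.002], [-0.008, -0.002, -1.0]]
ft_force: [1.7, 0.5, -0.8]
finger_gap: 0.085
gripper_force: 0.0
time: 15.93
tcp_pos: [0.4493, 0.0306, 0.1562]
tool_rot: [[-0.354, 0.935, -0.0], [0.935, 0.354, -0.0], [0.0, -0.0, -1.0]]
ft_force: [-0.2, 0.2, 0.5]
finger_gap: 0.0849
gripper_force: 0.0
top 174 [339.1 249.4] [[ 0.4552 -0.0854  0.045 ]] [[0.479, -0.076], [0.478, -0.096], [0.432, -0.094], [0.432, -0.075]]
```

View pics/z4.png

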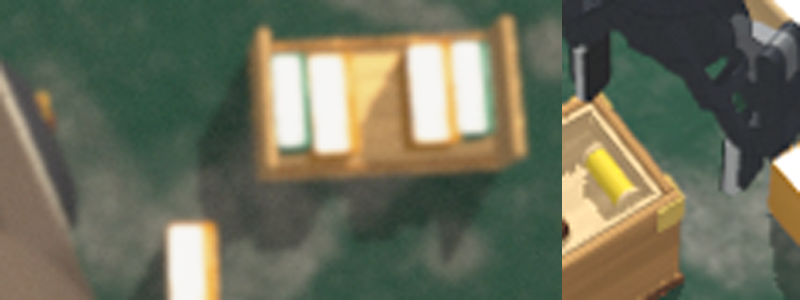

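The stray stands upright at about (191,260) in the crop, and the row gap runs from 355 to 406. I'll measure the gap and plan the end grip.

```bash
python3 - <<'E'
from h import *
c=cam('top');d=cam('scene')
for n,cc,roi in(('top',c,(352,183,425,232)),('scene',d,(345,160,432,222))):
    im=cc['img'];x0,y0,x1,y1=roi
    hsv=cv2.cvtColor(im,cv2.COLOR_RGB2HSV)[y0:y1,x0:x1]
    m=((hsv[...,1]<50)&(hsv[...,2]>190)).astype(np.uint8)
    k,l,st,ce=cv2.connectedComponentsWithStats(m)
    for i in range(1,k):
        if st[i,4]>25: 
            pts=np.argwhere(l==i)[:,::-1]+[x0,y0]; W=plane(cc,pts,.057)
            vx=np.polyfit(W[:,0],W[:,1],1)[0]
            print(n,st[i,4],W.mean(0).round(4),'yaw',vx.round(3))
E
python3 go.py .4505 -.0895 .1 1.561
```

```text
top 212 [ 0.5631 -0.2475  0.057 ] yaw 0.026
top 193 [ 0.5667 -0.2763  0.057 ] yaw 0.006
top 433 [ 0.5588 -0.169   0.057 ] yaw 0.074
scene 130 [ 0.5673 -0.2755  0.057 ] yaw -0.003
scene 158 [ 0.5646 -0.2487  0.057 ] yaw 0.011
scene 168 [ 0.5582 -0.1827  0.057 ] yaw 0.034
scene 139 [ 0.5614 -0.1563  0.057 ] yaw 0.02
shift [-0.1123 -0.0426  0.0563] turn 0.382 ang now 1.943 q [ 0.44  0.28 -0.71  2.05  0.24  0.89 -0.03] tilt [-0. -0. -1.]
```

```bash
echo '[[-0.04,-0.015,0,0.382],[-0.08,-0.03,0,0.382],[-0.112,-0.0425,0.03,0.382],[-0.112,-0.0425,0.06,0.382],[-0.112,-0.0425,0.06,0.382],[-0.112,-0.0425,0.06,0.382],[-0.112,-0.0425,0.06,0.382]]' | python3 nudge.py; python3 go.py .4505 -.0895 .012 1.561
```

```text
time: 16.72
tcp_pos: [0.4507, -0.0879, 0.0973]
tool_rot: [[0.01, 1.0, 0.001], [1.0, -0.01, 0.001], [0.001, 0.001, -1.0]]
ft_force: [-0.3, 0.3, 0.9]
finger_gap: 0.0854
gripper_force: 0.0
shift [-0.0016 -0.0002  0.0853] turn -0.0 ang now 1.561 q [ 0.54  0.36 -0.55  2.1   0.27  0.75 -0.19] tilt [ 0.001  0.001 -1.   ]
```

```bash
echo '[[-0.0015,0,0.03,0],[-0.0015,0,0.06,0],[-0.0015,0,0.083,0],[-0.0015,0,0.083,0],[-0.0015,0,0.083,0]]' | python3 nudge.py && echo '[[0,0,0,0],[0,0,0,0],[0,0,0,0],[0,0,0,0],[0,0,0,0],[0,0,0,0]]' | python3 nudge.py 0.055 40 && echo '[[0,0,-0.02,0],[0,0,-0.06,0],[0,0,-0.1,0],[0,0,-0.12,0],[0,0,-0.12,0],[0,0,-0.12,0],[0,0,-0.12,0]]' | python3 nudge.py; python3 go.py .561 -.2187 .13 1.601
```

```text
time: 17.13
tcp_pos: [0.4506, -0.0895, 0.0143]
tool_rot: [[0.011, 1.0, 0.0], [1.0, -0.011, 0.0], [0.0, 0.0, -1.0]]
ft_force: [0.8, 0.1, 0.8]
finger_gap: 0.0849
gripper_force: 0.0
time: 17.63
tcp_pos: [0.4516, -0.0906, 0.0156]
tool_rot: [[0.013, 1.0, 0.004], [1.0, -0.013, -0.001], [-0.001, 0.004, -1.0]]
ft_force: [-0.8, 2.3, 5.8]
finger_gap: 0.0653
gripper_force: 43.2
time: 18.22
tcp_pos: [0.4496, -0.091, 0.1335]
tool_rot: [[0.014, 1.0, 0.0], [1.0, -0.014, -0.001], [-0.001, 0.0, -1.0]]
ft_force: [-0.3, 0.5, -0.9]
finger_gap: 0.0653
gripper_force: 46.4
shift [-0.1261  0.1132  0.0036] turn -0.044 ang now 1.557 q [ 0.59  0.31 -0.58  2.06  0.23  0.83 -0.14] tilt [ 0.    -0.001 -1.   ]
```

```bash
echo '[[-0.03,0.028,0,-0.04],[-0.06,0.056,0,-0.04],[-0.09,0.085,0,-0.04],[-0.126,0.113,0,-0.04],[-0.126,0.113,0,-0.04],[-0.126,0.113,0.03,-0.04],[-0.126,0.113,0.05,-0.04],[-0.126,0.113,0.05,-0.04],[-0.126,0.113,0.05,-0.04]]' | python3 nudge.py; python3 go.py .561 -.2187 .03 1.601
python3 - <<'E'
from h import *
d=cam('scene','s5.png');c=cam('top','t5.png')
cv2.imwrite('pics/z5.png',cv2.resize(d['img'][130:220,335:440,::-1],(700,600),interpolation=2))
E
```

```text
time: 18.97
tcp_pos: [0.5597, -0.2175, 0.0812]
tool_rot: [[-0.027, 1.0, -0.005], [1.0, 0.027, 0.002], [0.002, -0.004, -1.0]]
ft_force: [0.8, -0.7, -0.4]
finger_gap: 0.0656
gripper_force: 46.2
shift [-0.0013  0.0015  0.0512] turn -0.004 ang now 1.597 q [ 0.64  0.59 -0.48  1.77  0.34  0.87  0.03] tilt [-0.005  0.002 -1.   ]
```

View pics/z5.png

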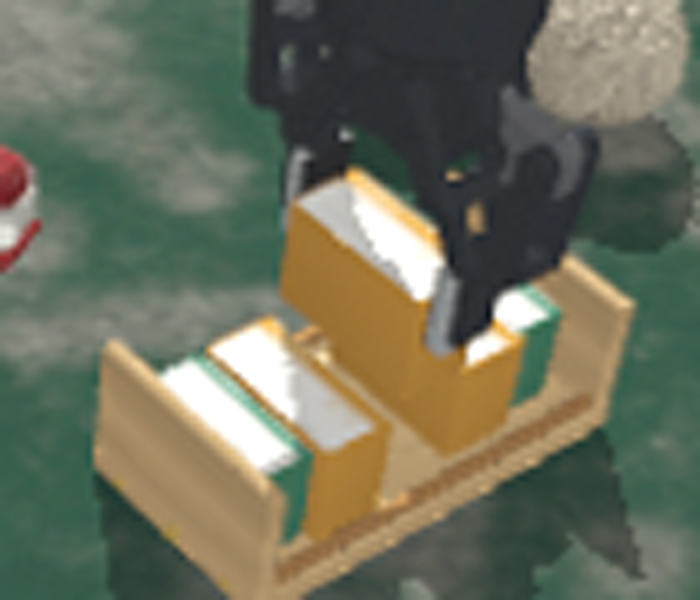

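```bash
python3 - <<'E'
from h import *
d=cam('scene')
g=lambda u,v:(335+u/6.667-.43,130+v/6.667-.43)
print('stray +y edge top',plane(d,[g(290,205),g(428,298)],.111).round(4)); print('stray bottom +y',plane(d,[g(282,292)],.066).round(4))
print('stray -y edge',plane(d,[g(350,170),g(440,236)],.111).round(4))
print('ol -y edge',plane(d,[g(278,322),g(388,425)],.057).round(4)); print('ol +y edge',plane(d,[g(212,348),g(315,450)],.057).round(4))
print('or front-right edge',plane(d,[g(522,335)],.057).round(4),'gr',plane(d,[g(520,288),g(560,308)],.054).round(4))
E
```

```text
stray +y edge top [[ 0.5894 -0.1995  0.111 ]
 [ 0.5276 -0.2079  0.111 ]]
stray bottom +y [[ 0.5922 -0.2041  0.066 ]]
stray -y edge [[ 0.5925 -0.2286  0.111 ]
 [ 0.5489 -0.2317  0.111 ]]
ol -y edge [[ 0.5877 -0.1999  0.057 ]
 [ 0.5264 -0.199   0.057 ]]
ol +y edge [[ 0.59   -0.1719  0.057 ]
 [ 0.5308 -0.1704  0.057 ]]
or front-right edge [[ 0.5347 -0.268   0.057 ]] gr [[ 0.5558 -0.2869  0.054 ]
 [ 0.5399 -0.2917  0.054 ]]
```

```bash
echo '[[-0.001,0.001,0.005,0],[-0.001,0.001,0.013,0],[-0.001,0.001,0.021,0],[-0.001,0.001,0.029,0],[-0.001,0.001,0.037,0],[-0.001,0.001,0.044,0],[-0.001,0.001,0.049,0],[-0.001,0.001,0.051,0],[-0.001,0.001,0.051,0]]' | python3 nudge.py
```

```text
time: 19.87
tcp_pos: [0.5619, -0.2191, 0.0316]
tool_rot: [[-0.026, 1.0, -0.001], [1.0, 0.026, 0.0], [0.001, -0.001, -1.0]]
ft_force: [-0.1, 0.3, -0.2]
finger_gap: 0.0652
gripper_force: 46.2
```

```bash
echo '[[0,0,0.001,0],[0,0,0.002,0],[0,0,0.003,0],[0,0,0.003,0],[0,0,0.003,0]]' | python3 nudge.py
```

```text
time: 20.28
tcp_pos: [0.5623, -0.2194, 0.0295]
tool_rot: [[-0.026, 1.0, 0.0], [1.0, 0.026, -0.0], [-0.0, 0.0, -1.0]]
ft_force: [-0.5, 0.2, -0.9]
finger_gap: 0.0652
gripper_force: 46.2
```

```bash
echo '[[0,0,0.001,0],[0,0,0.002,0],[0,0,0.002,0],[0,0,0.002,0]]' | python3 nudge.py; echo '[[0,0,0.001,0],[0,0,0.001,0],[0,0,0.001,0]]' | python3 nudge.py
```

```text
time: 20.62
tcp_pos: [0.5624, -0.2194, 0.0277]
tool_rot: [[-0.026, 1.0, 0.0], [1.0, 0.026, -0.0], [-0.0, 0.0, -1.0]]
ft_force: [-1.2, 0.8, 3.8]
finger_gap: 0.0651
gripper_force: 46.8
time: 20.87
tcp_pos: [0.5624, -0.2194, 0.0277]
tool_rot: [[-0.026, 1.0, 0.0], [1.0, 0.026, -0.001], [-0.001, 0.0, -1.0]]
ft_force: [-4.9, 1.2, 14.1]
finger_gap: 0.0655
gripper_force: 47.9
```

The carton is on the floor. I'll release it, rise clear and check.

```bash
echo '[[0,0,-0.001,0],[0,0,-0.001,0],[0,0,-0.001,0],[0,0,-0.001,0],[0,0,-0.001,0]]' | python3 nudge.py 0.085 && echo '[[0,0,-0.02,0],[0,0,-0.05,0],[0,0,-0.09,0],[0,0,-0.13,0],[0.04,0,-0.16,0],[0.08,0,-0.16,0],[0.12,0,-0.16,0],[0.16,0,-0.16,0],[0.2,0,-0.16,0],[0.2,0,-0.16,0]]' | python3 nudge.py && python3 - <<'E'
from h import *
c=cam('top','t6.png');d=cam('scene','s6.png')
a=cv2.resize(c['img'][183:233,350:435,::-1],(400,300),interpolation=2);b=cv2.resize(d['img'][150:225,342:436,::-1],(400,300),interpolation=2)
cv2.imwrite('pics/z6.png',np.hstack([a,b]))
for n,cc,roi in(('top',c,(352,183,425,232)),('scene',d,(345,160,432,222))):
    im=cc['img'];x0,y0,x1,y1=roi
    hsv=cv2.cvtColor(im,cv2.COLOR_RGB2HSV)[y0:y1,x0:x1]
    m=((hsv[...,1]<50)&(hsv[...,2]>190)).astype(np.uint8)
    k,l,st,ce=cv2.connectedComponentsWithStats(m)
    for i in range(1,k):
        if st[i,4]>25: 
            W=plane(cc,np.argwhere(l==i)[:,::-1]+[x0,y0],.057)
            print(n,st[i,4],W.mean(0).round(4),'yaw',np.polyfit(W[:,0],W[:,1],1)[0].round(3))
E
```

```text
time: 21.28
tcp_pos: [0.5622, -0.2193, 0.0271]
tool_rot: [[-0.026, 1.0, -0.0], [1.0, 0.026, 0.0], [0.0, -0.0, -1.0]]
ft_force: [-0.4, 0.6, 0.3]
finger_gap: 0.085
gripper_force: 0.0
time: 22.12
tcp_pos: [0.5565, -0.0088, 0.1883]
tool_rot: [[-0.037, 0.999, 0.001], [0.999, 0.037, 0.005], [0.005, 0.002, -1.0]]
ft_force: [0.3, 0.5, 1.4]
finger_gap: 0.0846
gripper_force: 0.0
top 210 [ 0.5631 -0.2476  0.057 ] yaw 0.027
top 192 [ 0.5666 -0.2762  0.057 ] yaw 0.009
top 429 [ 0.5586 -0.169   0.057 ] yaw 0.061
top 215 [ 0.5607 -0.2151  0.057 ] yaw 0.026
scene 131 [ 0.5674 -0.2756  0.057 ] yaw -0.008
scene 158 [ 0.5646 -0.2487  0.057 ] yaw 0.011
scene 161 [ 0.5615 -0.2161  0.057 ] yaw 0.016
scene 168 [ 0.5582 -0.1827  0.057 ] yaw 0.034
scene 142 [ 0.5608 -0.1561  0.057 ] yaw 0.014
```

View pics/z6.png

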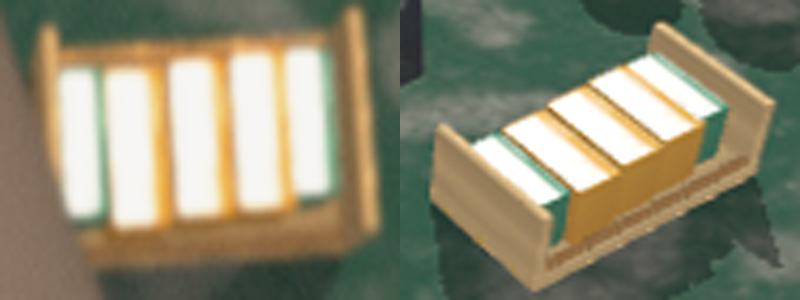

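All five cartons stand upright at about the same height. The stray is centred at about (195,135) in the left crop, about 33 mm from each orange neighbour and square with the row. The arm is clear, so I'm handing in.

```bash
echo '[[0,0,0,0],[0,0,0,0]]' | python3 nudge.py|head -1; python3 -c "from workcell import arm, ticket, read_camera; print(ticket.sign_off())"
```

```text
time: 22.38
the job is handed in; nothing more can be done
None
```

The stray orange carton is upright and square in the rack, about 33 mm from each orange neighbour with all four still standing; I handed the job in at about 22 s, and no verdict was returned.

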